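# Stack a keyed rusk tray in a gift carrier, lid it and close the bail

### The job

Finish packing the customer's carrier: take the tray of golden finger rusks (not the dark round cookies) off the sloped stand and stack it on the carrier's bottom tray so that its notch drops over the brass key and it sits fully down, then fit the beech lid on top with its notch over that tray's brass key. Last, swing the carrier's handle up over the lid until it stands upright, and leave the cookie tray, bell, honey jar and price card where they are.

Things in the scene. Friction and masses are not known exactly. Their poses are not given: they have to be found in the camera images.
- carrier: Carrier (does not slide): steel base 168 x 72 mm with a fixed cream bottom tray full of rusks, 140 x 58 mm, 4 mm walls, flat rim at z = 52 mm. Origin: centre of underside; x along its length (about to the robot's left), y about towards the robot. A tray fully down on it has its origin at (0, 0, 47) mm here, +x to +x; wrong way round, the key props it up 8 mm.
- base_key (a point): Brass key on the bottom tray's rim at the carrier's +x end: 18 mm wide (y), 8 mm thick (x = 62 to 70 mm), stands 8 mm up, rounded top. The point is (66, 0, 56) mm in the carrier's frame, 4 mm above the rim.
- bail (a joint): Angle of the carrier's hinged handle: 0 = upright over the stack, grows as it leans to the carrier's +y side; range -0.06 to 1.32 rad, starts at 1.12 to 1.28. Stiff pivot (about 1 N at the grip): it stays where left. Its 14 mm wide strap, 82 to 87 mm from the axis, runs the whole length and passes 4 mm over a fully seated lid.
- bail_pivot (a point): Middle of the bail's hinge axis, (0, 0, 25) mm in the carrier's frame; the axis runs along the carrier's x.
- bail_grip (a point): Centre of the bail's beech-wood grip, 125 mm from the hinge axis: a round bar 16 mm thick, 92 mm long, parallel to the carrier's x, on two posts at its ends (free over the middle 70 mm), with 30 mm between it and the strap. The point's z points away from the hinge axis, its x along the bar.
- rusk_tray: Loose cream tray of golden finger rusks (fixed in it), 0.15 to 0.31 kg, in either lane of the stand. 140 mm long (x), 58 mm wide (y), flat sides, rim at z = 44 mm, rusks end 7 mm lower. Origin: centre of underside; on the stand z leans 30 degrees to the robot, +x points up the slope. Grip across the width at the middle. Rounded foot, lowest 5 mm, nests inside the rim below with 1.8 mm play.
- rusk_tray_notch (a point): Point in the notch in the underside of the rusk tray's +x end, (66, 0, 9) mm in its frame. Notch: 22 mm wide, 11 mm deep along x, open below and up to z = 15 mm. It coincides with base_key when the tray is fully down.
- rusk_tray_key (a point): Point in the brass key on the rim at the rusk tray's +x end (above its notch), (66, 0, 48) mm in its frame; the key is like base_key.
- cookie_tray: The same kind of tray, filled with dark round cookies, in the stand's other lane. It stays there.
- stand: Wooden display stand, fixed, 194 mm wide, sloping up at 30 degrees away from the robot. Two lanes 100 mm apart, at y = +50 and -50 mm; each tray lies against a 15 mm lip at the low end, between 5 mm ribs. Origin: on the counter under its middle, x level and uphill. A tray's origin lies 68 mm above this.
- lid: Loose beech lid flat on the counter, any way round: 140 mm long (x), 58 mm wide (y), 17 mm high, 0.08 to 0.15 kg. Origin: centre of underside. Foot like the trays' in the lowest 5 mm, straight sides from z = 5 to 12 mm to grip across the width, then bevels to a 28 mm wide flat top. Fully down, its origin is at (0, 0, 39) mm in the rusk tray's frame, +x to +x.
- lid_notch (a point): Point in the notch cut right through the lid's +x end, 22 mm wide, 11 mm deep along x: (66, 0, 9) mm in its frame; coincides with rusk_tray_key when the lid is fully down.
- crate_front (a point): Point on the counter at the near end of the wooden bread crates (fixed, solid, back left; boards up to 0.28 m, loaves to about 0.5 m high): keep the arm clear. Their corners nearest to the work lie at about x = 0.70, y = 0.22 and x = 0.50, y = 0.45 m; the arm starts to the left of them and must swing round in front.
- poster_corner (a point): Nearest lower corner of the fixed poster that overhangs the back of the counter: from here its lower edge (0.255 m up) runs back and to the left at 45 degrees to x = 0.96, y = 0.15 m, and the panel rises 0.46 m. Keep the arm in front of it.
- bell: Counter bell, 84 mm across, 58 mm high: stays where it is.
- honey: Honey jar with a yellow cap, 53 mm across, 74 mm high: stays where it is.
- card: Price card in a small wooden block, 68 mm wide, 60 mm high, near the carrier: stays where it is.

How it is judged:
On the way, in this order (a step that is already met when the one before it is completed fails the run):
1. the rusk tray sits fully down on the bottom tray, its notch over the brass key (distance between rusk_tray_notch and base_key below 0.004 m and angle between rusk_tray's own z axis and vertical below 0.03 rad and angle between the x axis of rusk_tray and the x axis of carrier, either way round below 0.06 rad), for 0.2 s.
2. the lid sits fully down on the rusk tray, its notch over that tray's key (all of step 1 and distance between lid_notch and rusk_tray_key below 0.004 m and angle between lid's own z axis and vertical below 0.03 rad and angle between the x axis of lid and the x axis of rusk_tray, either way round below 0.06 rad), for 0.2 s.
3. the bail stands upright over the lid (value of joint bail below 0.12 rad), for 0.2 s.
At the end, for the whole second after the job is handed in: The rusk tray is down on the bottom tray and the lid down on the rusk tray, each with its notch point within 4 mm of the key point below, level within 0.03 rad and parallel within 0.06 rad; the bail stands within 0.12 rad of upright; all at rest (all of step 2 and value of joint bail below 0.12 rad and linear speed of each of rusk_tray, lid below 0.02 m/s); the robot touches nothing.
It fails at once if the cookie tray is shifted by more than 15 mm (distance of cookie_tray from where it was at the start of the episode above 0.015 m).
It fails at once if the bell, honey jar or price card is shifted by more than 20 mm (distance of any of bell, honey, card from where it was at the start of the episode above 0.02 m).
It also fails if it takes over 72 s, if anything falls off the work surface, if the arm or the gripper's body presses on something with over 40 N, if the wrist force passes 120 N, or if a joint passes its speed limit or range.

### The arm

A 6-joint arm with a two-finger parallel gripper is mounted at the origin on a cart in front of the work surface, level with it; the furniture and walls round the work are solid. World frame = base frame: x ahead of the robot, y to its left, z up, the work surface at z = 0. Lengths are in m, angles in rad, forces in N, time in s.
With the tool pointing down it reaches from about 0.375 to 0.75 m from the base axis. Payload 9 kg.
Tool frame: the origin (TCP) lies at the very end of the fingers, on their centre line; the grasp point (between the pads) lies 19 mm behind it (ctrl.tcp_to_grasp is the distance from the TCP to the grasp point, in m); z points along the fingers, y is the line along which they close (so a half turn about z gives the same grasp; the last joint's range is limited). The gripper opens to 85 mm and grips with 20 to 120 N. Pads are 22 mm wide; open, the fingers measure 114 mm over their backs; the gripper's body (76 mm by 85 mm) begins 54 mm behind the grasp point. The pads swing forward as they close: fully open they stand 13 mm farther back than shut.
Start: joints at [-0.218, 0.104, 0.097, 1.564, 0, 1.353], TCP at [0.6, 0, 0.231] pointing down, gripper open.
Joint ranges: [-2.99, 2.99], [-0.84, 1.86], [-1.1, 1.16], [-1.84, 2.11], [-1.51, 1.56], [-3.14, 3.14]. Speed limits (rad/s): [2.22, 2.22, 2.57, 3.14, 3.14, 3.14].

### API

Orientations are given as [roll, pitch, yaw] about the fixed x, y, z axes, in that order (R = Rz(yaw) Ry(pitch) Rx(roll)).
In Python, from station import ctrl, read_camera gives the robot as it stands. The module is installed in compiled form; this text tells all that it offers.
- The arm moves only by the shell command python3 -m creep 'ROWS' [OPENING] [FORCE]. ROWS is JSON, one flat list of numbers, 4 for each row, row after row: the shift along the tool's x, y, z each as a share of 0.12 m, from -1 to 1, then the turn about the tool's z as a share of pi rad, from -1 to 1. In form: [tx, ty, tz, yaw, tx, ty, tz, yaw, ...]. A call has 1 to 8 rows; each row is the pose to reach, as a shift and turn from the pose commanded when the call began, along the tool's axes at that moment, turning the shorter way round; what a row does not reach only later rows make up. A row lasts 1/10 s, in which the tool goes at most 50 mm and 8.59 degrees, less where a joint would pass 70% of its speed; a pose out of reach is approached as far as the arm can. A call with a number of a shift or a turn outside -1 to 1 is refused whole. A call with a gripper value outside its range is refused whole. OPENING is the opening, from 0 (shut) to 1 (fully open), set as the call begins (- or left out, the last holds). The fingers move at their own pace and stop on an object; FORCE is the grip in N (left out, the last holds). Time passes only in rows, so rows that repeat a pose let the fingers close. It gives the time, the measured TCP pose, the force, the opening and the grip force at its end, in the units of the state.
- ctrl.state(): the state, without advancing time (a new reading comes with each control period).
- read_camera(name): name is "scene" or "side" or "wrist"; returns a dict with "pixels" (400x640x3 uint8, red, green, blue), "fx", "fy", "cx", "cy" (pixels), "k1" (the pictures are not rectified: a ray, as slopes to the right and down, at radius r is drawn at 1 + k1 r^2 times it, then the intrinsics apply), "rvec" (rotation vector, rad) and "tvec" (3), from world to camera coordinates, as OpenCV has them; the wrist camera has in their place "tool_from_camera" (4x4, takes a point from camera to tool coordinates, whose origin is the TCP and whose axes are the flange's). Camera axes: x right, y down, z forward; pixel columns grow to the right and rows downward; lengths in m; the calibration is good to about 2 mm. A picture is of the moment at which its call begins: read the wrist's pose just before it. There is no depth.
- ctrl.sign_off(): hands the job in; it is judged then, once.
The state is a dict: "time": time; "qpos": joint angles; "joint_velocities": joint speeds; "joint_efforts": joint torques, N m; "eef_pos": TCP position; "orientation": TCP orientation; "contact_force": force on the tool from outside, world axes, zero at the start; "moment": the same for the moment, N m; "width": finger opening in m; "gripper_force": force on a finger pad.
Only numpy, scipy, OpenCV 4.12 (cv2) and the standard library are available. Lean on these libraries where they do the work, as an engineer would, in place of code of your own. Each camera call takes 0.05 s, during which the arm holds its last target. There are 200 camera calls.

## Working session

There is one attempt and no reset: what is moved stays moved. The work goes in short steps, Python scripts to look and compute and a shell command to move; the robot and the scene stay as the last step left them, time stands still between calls to the robot, and variables do not carry over. Pictures are saved under pics/ and viewed, at most 10 in all, crops included, and the job is handed in when it is done.

```bash
mkdir -p pics; ls
cat > h.py <<'E'
import numpy as np, cv2, json
from scipy.spatial.transform import Rotation as R
from station import ctrl, read_camera
def snap(n,f):
    s=ctrl.state(); c=read_camera(n)
    cv2.imwrite(f'pics/{f}.png',c['pixels'][:,:,::-1])
    if n=='wrist':
        T=np.eye(4);T[:3,:3]=R.from_euler('xyz',s['orientation']).as_matrix();T[:3,3]=s['eef_pos']
        M=T@np.array(c['tool_from_camera'])
    else:
        W=np.eye(4);W[:3,:3]=R.from_rotvec(np.ravel(c['rvec'])).as_matrix();W[:3,3]=np.ravel(c['tvec']);M=np.linalg.inv(W)
    d={k:float(c[k]) for k in('fx','fy','cx','cy','k1')};d['M']=M.tolist()
    json.dump(d,open(f'pics/{f}.json','w'));return d
def load(f): return json.load(open(f'pics/{f}.json'))
def proj(d,P):
    P=np.atleast_2d(P);W=np.linalg.inv(np.array(d['M']));q=P@W[:3,:3].T+W[:3,3]
    s=q[:,:2]/q[:,2:];s=s*(1+d['k1']*(s**2).sum(1,keepdims=True))
    return s*[d['fx'],d['fy']]+[d['cx'],d['cy']]
def ray(d,uv):
    t=(np.array(uv,float)-[d['cx'],d['cy']])/[d['fx'],d['fy']];s=t.copy()
    for _ in range(20): s=t/(1+d['k1']*(s@s))
    M=np.array(d['M']);return M[:3,3],M[:3,:3]@np.r_[s,1]
def onz(d,uv,z):
    o,r=ray(d,uv);return o+r*(z-o[2])/r[2]
def rel(p,yaw=None,down=True):
    "rows for TCP target p in tool axes"
    s=ctrl.state();A=R.from_euler('xyz',s['orientation']).as_matrix()
    return (A.T@(np.array(p)-s['eef_pos'])/0.12).round(3)
E
python3 - <<'E'
from h import *
s=ctrl.state();print(s)
ims=[]
for n in('scene','side','wrist'):
    d=snap(n,n+'0');print(n,np.round(np.array(d['M']),3).tolist(),d['fx'],d['k1'])
E
```

```text
pics
{'time': 0.0, 'qpos': array([-2.17712975e-01,  1.04692000e-01,  9.64588780e-02,  1.56390024e+00,
       -4.11076540e-06,  1.35309078e+00]), 'joint_velocities': array([ 0.00066959, -0.00063011, -0.00049335, -0.00022572,  0.00096197,
        0.00021545]), 'joint_efforts': array([ 7.03431251e-04, -5.56934094e+01,  5.03644359e+01,  1.70058967e-02,
       -2.22691165e-04, -8.28643181e-07]), 'eef_pos': array([5.99663372e-01, 7.49416643e-05, 2.30520882e-01]), 'orientation': array([-3.14028629e+00, -2.84771682e-04,  1.57078872e+00]), 'contact_force': array([-0.47847152, -0.13720454,  0.73853495]), 'moment': array([ 0.05104984, -0.03117528, -0.03058988]), 'gripper_force': 0.0, 'width': 0.08526445351751402}
scene [[-0.724, -0.435, 0.535, -0.173], [-0.689, 0.448, -0.57, 0.743], [0.008, -0.782, -0.624, 0.976], [0.0, 0.0, 0.0, 1.0]] 500.934553717423 -0.136460982614159
side [[-0.993, -0.093, 0.077, 0.471], [-0.119, 0.642, -0.757, 0.705], [0.021, -0.761, -0.648, 0.798], [0.0, 0.0, 0.0, 1.0]] 391.14168860973535 0.030044873281189963
wrist [[1.0, 0.0, -0.001, 0.599], [0.0, -0.946, -0.324, 0.083], [-0.001, 0.324, -0.946, 0.374], [0.0, 0.0, 0.0, 1.0]] 353.57980275843835 -0.020363561366332814
```

View pics/scene0.png

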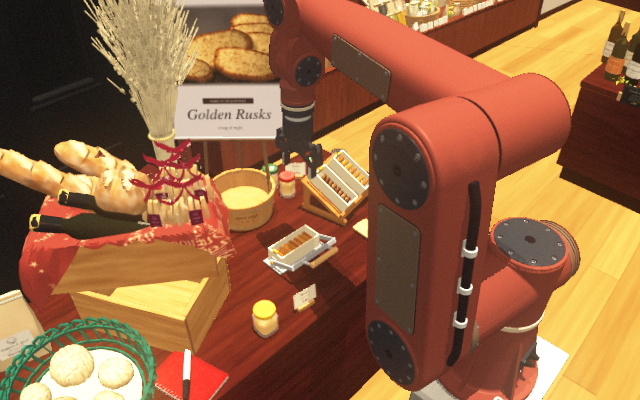

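View pics/side0.png

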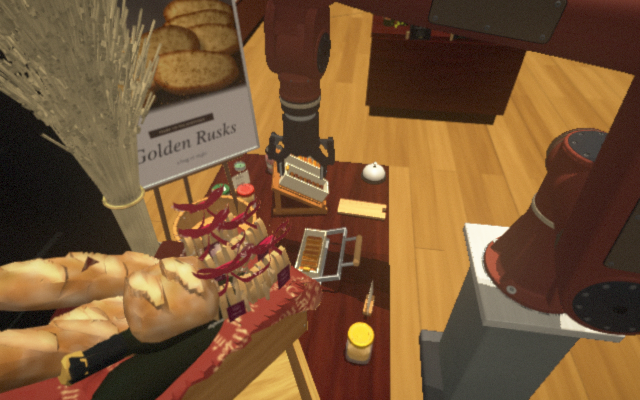

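```bash
python3 - <<'E'
import cv2
a=cv2.imread('pics/side0.png')[155:305,205:405];cv2.imwrite('pics/sidec.png',cv2.resize(a,None,fx=4,fy=4,interpolation=cv2.INTER_CUBIC))
E
python3 - <<'E'
from h import *
d=load('side0');f=lambda n,uv,z:print(n,onz(load(n),uv,z).round(3))
f('side0',(341,209),.017);f('side0',(386,215),.01);f('side0',(360,355),0);f('side0',(374,175),.02);f('side0',(310,275),0.02);f('side0',(325,230),0.02)
E
```

```text
side0 [ 0.511 -0.147  0.017]
side0 [ 0.378 -0.147  0.01 ]
side0 [0.431 0.284 0.   ]
side0 [ 0.418 -0.323  0.02 ]
side0 [0.565 0.106 0.02 ]
side0 [ 0.547 -0.052  0.02 ]
```

View pics/wrist0.png

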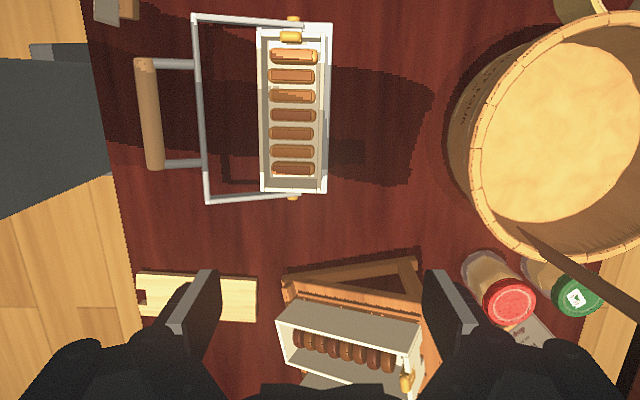

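View pics/sidec.png

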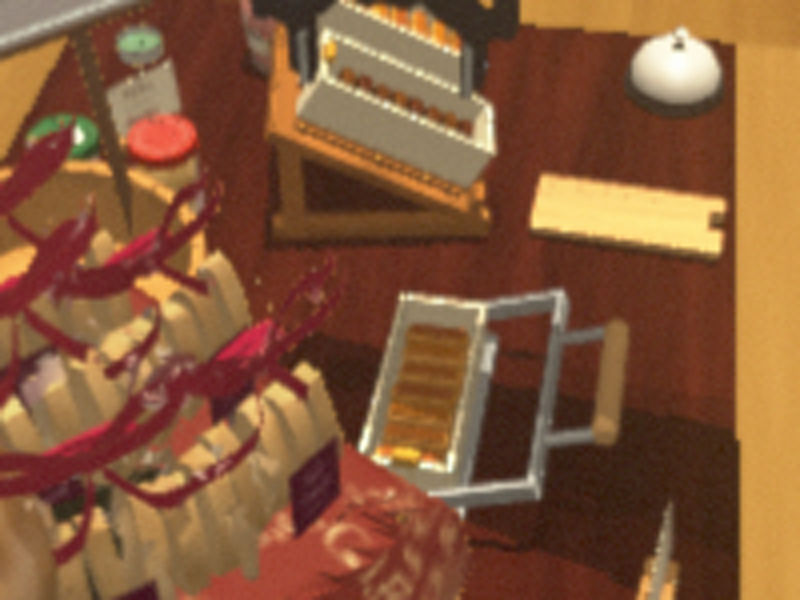

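```bash
python3 -m creep '[-0.3,0,-0.3,-0.1,-0.6,0,-0.6,-0.2,-1,-0.2,-0.6,-0.3,-1,-0.2,-0.6,-0.5,-1,-0.2,-0.6,-0.5,-1,-0.2,-0.6,-0.5,-1,-0.2,-0.6,-0.5,-1,-0.2,-0.6,-0.5]' 1; python3 -m creep '[0,0,0,-0.16,0,0,0,-0.16,0,0,0,-0.16,0,0,0,-0.16]'
python3 - <<'E'
from h import *
d=snap('wrist','w1');s=ctrl.state();print(s['eef_pos'],s['orientation'],s['qpos'])
E
```

```text
time: 0.95
eef_pos: [0.5759, -0.1201, 0.303]
orientation: [3.142, -0.001, 2.767]
contact_force: [-0.3, 0.8, 0.3]
width: 0.0851
gripper_force: 0.0
time: 1.35
eef_pos: [0.5759, -0.1199, 0.303]
orientation: [3.141, -0.0, -3.014]
contact_force: [-0.1, -0.5, -0.4]
width: 0.0855
gripper_force: 0.0
[ 0.57592948 -0.11993877  0.30296006] [ 3.14129684e+00 -4.49536614e-04 -3.01370721e+00] [-4.27448697e-01  9.92652577e-02  2.23229818e-01  1.69529883e+00
  1.43536189e-05 -5.55334078e-01]
```

View pics/w1.png

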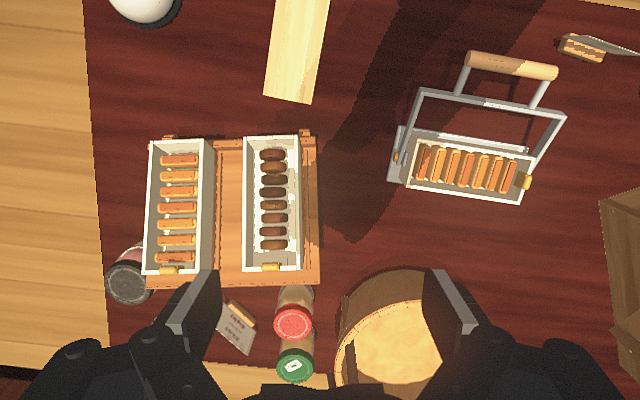

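```bash
cat > fit.py <<'E'
from h import *
from scipy.optimize import least_squares
def pose(x,y,yaw,z=0,tilt=0): 
    T=np.eye(4);T[:3,:3]=R.from_euler('ZY',[yaw,tilt]).as_matrix();T[:3,3]=[x,y,z];return T
def ap(T,P): P=np.atleast_2d(P);return P@T[:3,:3].T+T[:3,3]
def fit(obs,p0,mk=pose):
    "obs list of (view, local points m, pixels)"
    f=lambda p:np.concatenate([(proj(d,ap(mk(*p),L))-np.array(U)).ravel() for d,L,U in obs])
    r=least_squares(f,p0,loss='soft_l1',x_scale=[.01,.01,.1]);return r.x,f(r.x).reshape(-1,2)
C=np.array([[-70,-29],[-70,29],[70,-29],[70,29]])/1000
rim=lambda z:np.c_[C,np.full(4,z)]
E
python3 - <<'E'
from fit import *
w=load('w1');w0=load('w0' if 0 else 'wrist0')
def tray(lane): 
    return lambda x,y,a: pose(x,y,a)@pose(0,lane,0,.068,-np.pi/6)
def both(x,y,a): return None
L=np.r_[rim(.044),[[.066,0,.052]]]
# both trays in stand frame
def S(lane,P): return ap(pose(0,lane,0,.068,-np.pi/6),P)
P=np.r_[S(-.05,L),S(.05,rim(.044))]
U=[(149,142),(206,140),(142,274),(202,271),(170,268),(246,137),(299,135),(243,270),(298,269)]
p,r=fit([(w,P,U)],[.6,-.2,0]);print('stand',p.round(4));print(r.round(1).tolist())
T=pose(*p)@pose(0,-.05,0,.068,-np.pi/6)
print('rusk origin',T[:3,3].round(4),'grip pt z30',ap(T,[0,0,.030]).round(4),'bottom mid',T[:3,3])
p,r=fit([(w,np.r_[rim(.052),[[.066,0,.060]]],[(407,187),(413,133),(521,204),(531,152),(526,181)])],[.57,.1,1.57]);print('carrier',p.round(4));print(r.round(1).tolist())
p,r=fit([(w0,np.r_[rim(.052),[[.066,0,.060]]],[(327,192),(261,192),(332,23),(258,29),(291,36)])],[.57,.1,1.57]);print('carrier w0',p.round(4));print(r.round(1).tolist())
p,r=fit([(w0,rim(.012),[(257,279),(257,322),(137,272),(137,314)])],[.5,-.15,3.1]);print('lid',p.round(4));print(r.round(1).tolist())
E
```

```text
stand [ 0.6446 -0.2113  0.1641]
[[2.4, -2.0], [-0.7, -2.1], [0.7, 0.3], [-1.3, 1.6], [-1.8, 1.3], [-1.3, -0.7], [0.4, -0.7], [0.2, 1.3], [4.2, 0.5]]
rusk origin [ 0.6528 -0.2606  0.068 ] grip pt z30 [[ 0.638  -0.2631  0.094 ]] bottom mid [ 0.65277279 -0.2606334   0.068     ]
carrier [0.5695 0.0484 1.5645]
[[-4.1, -0.3], [0.7, 4.2], [-2.8, -2.2], [2.9, 2.0], [0.4, -1.1]]
carrier w0 [0.5747 0.0522 1.56  ]
[[-1.5, -0.4], [3.7, -1.1], [-4.0, 7.6], [0.0, 0.9], [1.3, -1.7]]
lid [ 0.451  -0.1635  3.0699]
[[-0.4, 1.1], [-0.9, -1.0], [0.1, 0.1], [4.9, -0.4]]
```

Run:
```python
from h import *
print(rel([.638,-.263,.17]),rel([.638,-.263,.074]))
```

```text
[-0.361 -1.249  1.107] [-0.362 -1.249  1.907]
```

```bash
python3 -m creep '[-0.12,-0.33,0.2,-0.0115,-0.24,-0.66,0.4,-0.0115,-0.36,-1,0.6,-0.0115,-0.36,-1,0.7,-0.0115,-0.36,-1,0.7,-0.0115]' 1 30
python3 - <<'E'
from h import *
d=snap('wrist','w2');s=ctrl.state();print(s['eef_pos'],s['orientation'])
print(rel([.638,-.263,.13]),rel([.638,-.263,.074]))
E
```

```text
time: 1.9
eef_pos: [0.6323, -0.234, 0.2156]
orientation: [3.138, -0.004, -2.986]
contact_force: [-0.7, -0.1, 0.5]
width: 0.0854
gripper_force: 0.0
[ 0.63282838 -0.23337554  0.21825989] [ 3.13979729e+00 -1.77436894e-03 -2.98469198e+00]
[-0.005 -0.252  0.735] [-0.006 -0.253  1.202]
```

View pics/w2.png

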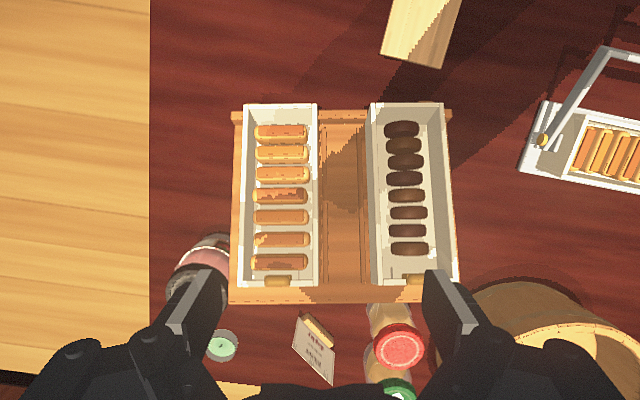

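Run:
```python
from fit import *
w=load('w2')
L=np.r_[rim(.044),[[.066,0,.052]]]
def S(lane,P): return ap(pose(0,lane,0,.068,-np.pi/6),P)
P=np.r_[S(-.05,L),S(.05,rim(.044))]
U=[(244,104),(317,104),(236,286),(318,286),(277,281),(370,102),(443,101),(378,285),(459,285)]
p,r=fit([(w,P,U)],[.6,-.2,0]);print('stand',p.round(4));print(r.round(1).tolist())
T=pose(*p)@pose(0,-.05,0,.068,-np.pi/6);g=ap(T,[0,0,.030])[0]
print('grip',g.round(4));print(rel([g[0],g[1],.13]),rel([g[0],g[1],.074]),ctrl.state()['eef_pos'])
```

```text
stand [ 0.6449 -0.2131  0.1659]
[[-0.7, -0.1], [-0.1, -1.0], [0.7, 0.6], [0.4, -0.1], [-0.8, -0.2], [0.2, 0.5], [0.6, 0.9], [-0.4, 0.2], [0.0, -0.9]]
grip [ 0.6384 -0.2649  0.094 ]
[-0.006 -0.268  0.735] [-0.007 -0.269  1.202] [ 0.63282838 -0.23337554  0.21825989]
```

```bash
python3 -m creep '[0,-0.13,0.3,-0.003,0,-0.27,0.5,-0.003,0,-0.27,0.8,-0.003,0,-0.27,0.8,-0.003]'; python3 -m creep '[0,0,0.13,0,0,0,0.26,0,0,0,0.38,0,0,0,0.40,0,0,0,0.40,0]';  python3 - <<'E'
from h import *
print(rel([.6384,-.2649,.074]))
E
```

```text
time: 2.35
eef_pos: [0.6367, -0.2638, 0.1201]
orientation: [3.138, -0.004, -2.974]
contact_force: [-0.6, -0.4, -0.5]
width: 0.0851
gripper_force: 0.0
time: 2.85
eef_pos: [0.6383, -0.2655, 0.0749]
orientation: [3.141, -0.001, -2.974]
contact_force: [0.6, -0.8, 0.7]
width: 0.0854
gripper_force: 0.0
[-0.001  0.005  0.007]
```

Close and lift a little.

```bash
python3 -m creep '[0,0,0,0,0,0,0,0,0,0,0,0,0,0,0,0,0,0,0,0,0,0,0,0,0,0,0,0,0,0,0,0]' 0 35;  python3 -m creep '[0,0,-0.1,0,0,0,-0.3,0,0,0,-0.6,0,0,0,-0.9,0,0,0,-0.9,0,0,0,-0.9,0]'
python3 - <<'E'
from h import *
s=ctrl.state();print(s['eef_pos'],s['orientation'])
snap('wrist','w3');print(rel([.51,-.0815,.17]))
E
```

```text
time: 3.65
eef_pos: [0.6391, -0.2662, 0.0765]
orientation: [-3.141, 0.001, -2.974]
contact_force: [-0.6, 0.8, 6.3]
width: 0.0576
gripper_force: 38.3
time: 4.25
eef_pos: [0.639, -0.2662, 0.1845]
orientation: [-3.14, 0.001, -2.974]
contact_force: [-1.0, 0.6, -2.4]
width: 0.0575
gripper_force: 38.2
[ 0.63902255 -0.26619259  0.18446996] [-3.14027957e+00  1.31948306e-03 -2.97418609e+00]
[0.799 1.692 0.107]
```

View pics/w3.png

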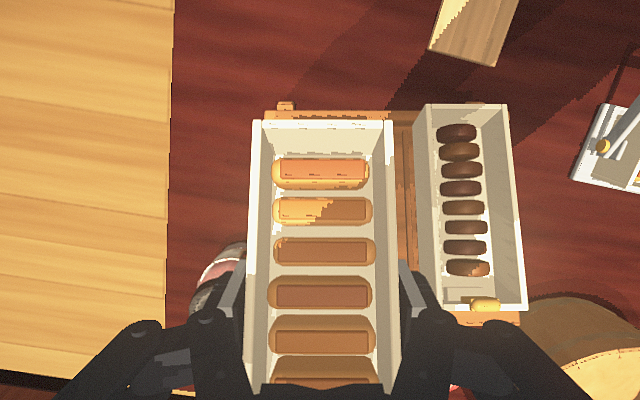

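```bash
python3 -m creep '[0,0,-0.35,0,0.2,0.2,-0.4,0,0.4,0.4,-0.4,0,0.6,0.6,-0.4,0.02,0.8,0.8,-0.4,0.053,1,1,-0.4,0.053,1,1,-0.4,0.053,1,1,-0.4,0.053]'
python3 - <<'E'
from h import *
s=ctrl.state();print(s['eef_pos'],s['orientation'])
print(rel([.455,-.095,.10]))
d=load('w3');M=np.array(d['M'])
# width based depth
for a,b in(((256,120),(392,121)),):
    o,r1=ray(d,a);o,r2=ray(d,b);k=.058/np.linalg.norm(r1-r2);print('low rim end rel grip',((o+k*(r1+r2)/2)-[.639,-.2662,.2035]).round(4))
E
```

```text
time: 5.1
eef_pos: [0.4996, -0.167, 0.2301]
orientation: [3.141, -0.001, -3.14]
contact_force: [-0.3, 0.1, -1.8]
width: 0.0577
gripper_force: 38.8
[ 0.4995715  -0.16698865  0.23011449] [ 3.14087112e+00 -1.17977426e-03 -3.14035855e+00]
[0.369 0.6   1.085]
low rim end rel grip [-0.0663 -0.0102 -0.0295]
```

```bash
python3 -m creep '[0.2,0.3,0.2,0,0.37,0.6,0.4,0,0.37,0.6,0.7,0,0.37,0.6,1,0,0.37,0.6,1,0]'
python3 -m creep '[0,0,0.2,0,0,0,0.4,0,0,0,0.5,0,0,0,0.5,0]'
python3 -m creep '[0,0,0.04,0,-0.01,0,0.08,0,-0.02,0,0.12,0,-0.02,0,0.12,0]'
```

```text
time: 5.6
eef_pos: [0.4532, -0.0942, 0.1061]
orientation: [3.138, -0.007, -3.141]
contact_force: [-0.5, -0.1, -2.2]
width: 0.0573
gripper_force: 38.9
time: 6.0
eef_pos: [0.4554, -0.0956, 0.0507]
orientation: [3.141, -0.002, -3.141]
contact_force: [0.4, -0.6, -2.0]
width: 0.0577
gripper_force: 39.0
time: 6.4
eef_pos: [0.46, -0.096, 0.0383]
orientation: [-3.141, 0.004, -3.141]
contact_force: [3.6, 0.8, 3.5]
width: 0.0573
gripper_force: 39.8
```

```bash
python3 -m creep '[-0.03,0,0.03,0,-0.06,0,0.06,0,-0.09,0,0.09,0,-0.12,0,0.12,0,-0.13,0,0.14,0,-0.13,0,0.14,0]'
```

```text
time: 7.0
eef_pos: [0.4764, -0.0961, 0.0222]
orientation: [-3.141, 0.005, -3.14]
contact_force: [4.5, 1.8, 7.2]
width: 0.0573
gripper_force: 40.0
```

```bash
python3 -m creep '[-0.02,0,0.03,0,-0.03,0,0.05,0,-0.03,0,0.05,0]'; python3 -m creep '[0,0,0.02,0,0,0,0.035,0,0,0,0.035,0]'
```

```text
time: 7.3
eef_pos: [0.4803, -0.0961, 0.0163]
orientation: [-3.141, 0.006, -3.14]
contact_force: [5.8, 1.8, 7.7]
width: 0.0574
gripper_force: 40.4
time: 7.6
eef_pos: [0.4813, -0.0966, 0.013]
orientation: [-3.14, 0.008, -3.14]
contact_force: [7.9, 3.1, 10.4]
width: 0.0575
gripper_force: 41.0
```

```bash
python3 -m creep '[0,0,0,0,0,0,0,0,0,0,-0.05,0,0,0,-0.05,0,0,0,-0.05,0]' 0.76; python3 -m creep '[0,0,-0.3,0,0,0,-0.6,0,0,0,-1,0,0,0,-1,0,0,0,-1,0]'
python3 - <<'E'
from h import *
snap('wrist','w4');s=ctrl.state();print(s['eef_pos'],s['orientation'])
E
```

```text
time: 8.1
eef_pos: [0.4775, -0.0956, 0.0161]
orientation: [-3.141, 0.0, -3.141]
contact_force: [-0.3, -0.4, 0.0]
width: 0.0647
gripper_force: 0.0
time: 8.6
eef_pos: [0.4782, -0.096, 0.1369]
orientation: [-3.14, 0.002, -3.141]
contact_force: [-0.1, -0.0, -0.6]
width: 0.0651
gripper_force: 0.0
[ 0.47734673 -0.09554462  0.13548121] [ 3.14157512e+00 -6.69593961e-05 -3.14067910e+00]
```

View pics/w4.png

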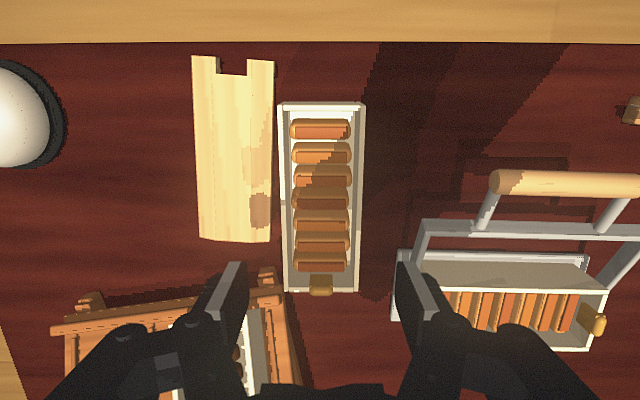

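```bash
python3 -m creep '[0,0,-0.4,0,-0.2,0.3,-0.54,0,-0.5,0.6,-0.54,0,-0.8,0.9,-0.54,0,-0.98,1,-0.54,0,-0.98,1,-0.54,0,-0.98,1,-0.54,0]'
python3 - <<'E'
from h import *
snap('wrist','w5');s=ctrl.state();print(s['eef_pos'],s['orientation'])
a=cv2.imread('pics/w5.png');cv2.imwrite('pics/w5c.png',cv2.resize(a[60:360,180:580],None,fx=2,fy=2,interpolation=cv2.INTER_CUBIC))
E
```

```text
time: 9.35
eef_pos: [0.5939, 0.0249, 0.1985]
orientation: [3.141, -0.004, -3.14]
contact_force: [-0.9, 0.2, -0.0]
width: 0.0647
gripper_force: 0.0
[0.59381165 0.02436526 0.19922853] [ 3.14135967e+00 -2.67006139e-03 -3.14066875e+00]
```

View pics/w5c.png

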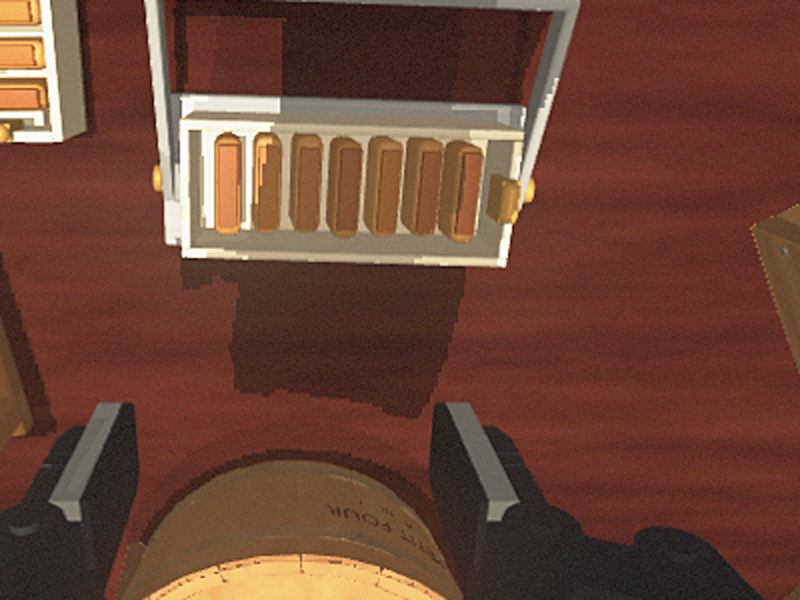

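Run:
```python
from fit import *
w5=load('w5');w4=load('w4')
U=np.array([(183,258),(182,116),(507,265),(524,128)])/2+[180,60]
Uc=U
p,r=fit([(w5,rim(.052),U)],[.57,.05,1.57]);print('carrier w5',p.round(4),r.round(1).tolist())
p,r=fit([(w5,rim(.052),U),(w4,rim(.052)[[3,2]],[(606,291),(592,350)])],[.57,.05,1.57]);print('both',p.round(4),r.round(1).tolist());C5=p
print('key proj crop',(proj(w5,ap(pose(*p),[[.062,-.009,.052],[.070,.009,.052],[.066,0,.060]]))-[180,60])*2)
p,r=fit([(w4,rim(.044),[(279,103),(366,103),(283,291),(358,292)])],[.48,-.095,0]);print('tray',p.round(4),r.round(1).tolist())
print('key',proj(w4,ap(pose(*p),[.066,0,.052])))
p,r=fit([(w4,np.r_[rim(.012),[[.059,.011,.017],[.059,-.011,.017]]],[(271,243),(199,239),(274,61),(192,57),(218,73),(246,75)])],[.45,-.16,3.07]);print('lid',p.round(4),r.round(1).tolist())
print(rel([.477,-.096,.19]))
```

```text
carrier w5 [0.5708 0.0523 1.5439] [[-0.4, -1.0], [-1.1, 0.9], [0.4, -0.0], [1.1, 0.1]]
both [0.571  0.0522 1.5469] [[-0.4, -0.6], [-1.3, 1.4], [0.4, 0.0], [0.9, 0.2], [4.6, -1.8], [-2.6, 0.7]]
key proj crop [[494.99198261 219.25383805]
 [519.44017687 177.36320558]
 [513.00228795 202.65102316]]
tray [ 0.4795 -0.0963 -0.0078] [[-1.6, 0.3], [1.2, 1.1], [0.1, -0.8], [-0.0, -1.1]]
key [[320.55522258 292.03867097]]
lid [ 0.4507 -0.1634  3.0787] [[-0.6, -2.3], [1.9, -2.4], [-0.1, 0.5], [-0.1, -0.8], [-2.2, 1.1], [1.1, 1.1]]
[ 0.974 -1.002  0.079]
```

```bash
python3 -m creep '[0.2,-0.3,0,0,0.5,-0.6,0,0,0.8,-0.9,0,0,0.953,-1,0.2,0,0.953,-1,0.5,0,0.953,-1,0.5,0]' 0.8 35
python3 - <<'E'
from h import *
print(rel([.4795,-.0963,.016]))
E
```

```text
time: 10.0
eef_pos: [0.477, -0.0955, 0.1365]
orientation: [3.139, -0.006, 3.14]
contact_force: [-1.1, 0.6, -0.3]
width: 0.0685
gripper_force: 0.0
[-0.026 -0.01   1.004]
```

```bash
python3 -m creep '[0,0,0.2,0,0,0,0.4,0,0,0,0.6,0,0,0,0.6,0,0,0,0.6,0]'
python3 - <<'E'
from h import *
print(rel([.4795,-.0963,.016]))
E
```

```text
time: 10.5
eef_pos: [0.4808, -0.0956, 0.07]
orientation: [-3.141, 0.0, -3.141]
contact_force: [0.4, 0.4, 0.8]
width: 0.0683
gripper_force: 0.0
[ 0.011 -0.006  0.45 ]
```

```bash
python3 -m creep '[0.01,-0.006,0.15,0,0.01,-0.006,0.3,0,0.01,-0.006,0.45,0,0.01,-0.006,0.45,0,0.01,-0.006,0.45,0]';python3 -m creep '[0,0,0,0,0,0,0,0,0,0,0,0,0,0,0,0,0,0,0,0,0,0,0,0,0,0,0,0]' 0 35; python3 -m creep '[0,0,-0.15,0,0,0,-0.4,0,0,0,-0.7,0,0,0,-1,0,0,0,-1,0]'
python3 - <<'E'
from h import *
s=ctrl.state();print(s['eef_pos'],s['orientation'])
print(rel([.571,.0522,.136]))
E
```

```text
time: 11.0
eef_pos: [0.4803, -0.0966, 0.0165]
orientation: [-3.141, 0.001, -3.141]
contact_force: [-0.5, -0.7, -0.4]
width: 0.0683
gripper_force: 0.0
time: 11.7
eef_pos: [0.4808, -0.0969, 0.017]
orientation: [-3.14, 0.003, -3.141]
contact_force: [-1.8, 0.8, 7.0]
width: 0.0572
gripper_force: 37.7
time: 12.2
eef_pos: [0.4822, -0.0976, 0.141]
orientation: [-3.138, 0.008, -3.141]
contact_force: [0.8, -0.1, -2.0]
width: 0.0573
gripper_force: 39.1
[ 0.48224891 -0.09761855  0.1409873 ] [-3.13760734  0.00799811 -3.14056546]
[-0.741  1.248  0.043]
```

```bash
python3 -m creep '[0,0.2,-0.1,-0.05,-0.1,0.4,-0.1,-0.1,-0.2,0.6,-0.1,-0.15,-0.4,0.8,-0.1,-0.19,-0.6,1,-0.1,-0.24,-0.74,1,-0.1,-0.28,-0.74,1,-0.1,-0.33,-0.74,1,-0.1,-0.38]'
python3 -m creep '[0,0,0,-0.04,0,0,0,-0.08,0,0,0,-0.1115,0,0,0,-0.1115,0,0,0,-0.1115]'
python3 - <<'E'
from h import *
s=ctrl.state();print(s['eef_pos'],s['orientation'])
print(rel([.571,.0533,.08]),(s['orientation'][2]+1.597)/np.pi)
E
```

```text
time: 13.0
eef_pos: [0.5683, 0.0242, 0.1463]
orientation: [3.141, -0.0, -1.954]
contact_force: [-1.6, 0.1, -2.3]
width: 0.0573
gripper_force: 39.0
time: 13.5
eef_pos: [0.5681, 0.0238, 0.1466]
orientation: [3.142, 0.0, -1.614]
contact_force: [0.5, -0.6, -1.5]
width: 0.057
gripper_force: 39.0
[0.5680678  0.02383375 0.14663837] [ 3.14153958e+00  6.51621638e-06 -1.61366180e+00]
[-0.246 -0.014  0.555] -0.005303614340075358
```

```bash
python3 -m creep '[-0.1,0,0.1,-0.005,-0.246,-0.014,0.3,-0.005,-0.246,-0.014,0.5,-0.005,-0.246,-0.014,0.5,-0.005,-0.246,-0.014,0.5,-0.005]'
python3 - <<'E'
from h import *
s=ctrl.state();print(s['eef_pos'],s['orientation'])
print(rel([.571,.0533,.072]),(s['orientation'][2]+1.597)/np.pi)
E
```

```text
time: 14.0
eef_pos: [0.5704, 0.0537, 0.0863]
orientation: [3.14, 0.0, -1.595]
contact_force: [0.9, 0.0, -1.5]
width: 0.0575
gripper_force: 38.9
[0.57042149 0.05371793 0.08633516] [ 3.14032859e+00  1.27002365e-04 -1.59519677e+00]
[ 0.003 -0.005  0.119] 0.0005739857734974633
```

```bash
python3 -m creep '[0.003,-0.005,0.05,0,0.003,-0.005,0.1,0,0.003,-0.005,0.13,0,0.003,-0.005,0.15,0,0.003,-0.005,0.15,0]'; python3 -m creep '[0,0,0.015,0,0,0,0.03,0,0,0,0.04,0,0,0,0.04,0]'
```

```text
time: 14.5
eef_pos: [0.5714, 0.0528, 0.0684]
orientation: [3.141, 0.0, -1.595]
contact_force: [0.4, -0.2, -2.0]
width: 0.0571
gripper_force: 39.0
time: 14.9
eef_pos: [0.5717, 0.0528, 0.0641]
orientation: [-3.141, -0.0, -1.595]
contact_force: [-0.5, -0.5, -1.2]
width: 0.0574
gripper_force: 39.2
```

```bash
python3 -m creep '[0,0,0.01,0,0,0,0.02,0,0,0,0.03,0,0,0,0.03,0]'
```

```text
time: 15.3
eef_pos: [0.5718, 0.0528, 0.064]
orientation: [-3.14, -0.001, -1.595]
contact_force: [-16.5, -0.8, 28.8]
width: 0.0572
gripper_force: 42.8
```

```bash
python3 -m creep '[0,0,-0.03,0,0,0,-0.03,0,0,0,-0.03,0,0,0,-0.2,0,0,0,-0.5,0,0,0,-0.9,0,0,0,-1,0,0,0,-1,0]' 0.78
python3 - <<'E'
from h import *
d=snap('wrist','w6');s=ctrl.state();print(s['eef_pos'],s['orientation'])
print(rel([.4507,-.1634,.12]))
from fit import *
# predicted rim corners of seated tray, saved overlay for optional viewing
a=cv2.imread('pics/w6.png')
for q in proj(d,ap(pose(.571,.0522,1.545,.047),np.r_[rim(.044),[[.066,0,.052]]])): cv2.drawMarker(a,tuple(int(round(v)) for v in q),(0,255,0),cv2.MARKER_CROSS,9,1)
cv2.imwrite('pics/w6o.png',a)
E
```

```text
time: 16.1
eef_pos: [0.5731, 0.0527, 0.1827]
orientation: [-3.137, -0.0, -1.595]
contact_force: [0.2, 0.3, -1.1]
width: 0.0664
gripper_force: 0.0
[0.572089   0.05277858 0.1804151 ] [-3.14039667e+00 -1.40554982e-04 -1.59505768e+00]
[1.825 0.968 0.503]
```

```bash
python3 -m creep '[0.2,0.1,0,0.04,0.4,0.3,0,0.09,0.6,0.5,0,0.135,0.8,0.7,0,0.18,1,0.9,0,0.23,1,0.968,0.1,0.275,1,0.968,0.1,0.32,1,0.968,0.1,0.36]' 0.85 35
python3 - <<'E'
from h import *
s=ctrl.state();print(s['eef_pos'],s['orientation'])
print(rel([.4507,-.1634,.08]),-((3.0787-s['orientation'][2]+np.pi)%(2*np.pi)-np.pi)/np.pi)
E
```

```text
time: 16.95
eef_pos: [0.4511, -0.0641, 0.1656]
orientation: [3.139, -0.002, -2.733]
contact_force: [-0.1, -0.3, -0.8]
width: 0.0727
gripper_force: 0.0
[ 0.45114505 -0.06405826  0.16558695] [ 3.13889050e+00 -2.33204171e-03 -2.73262673e+00]
[ 0.331 -0.76   0.712] 0.15019725028992104
```

```bash
python3 -m creep '[0.1,-0.3,0.2,0.045,0.331,-0.76,0.4,0.09,0.331,-0.76,0.7,0.135,0.331,-0.76,0.7,0.15,0.331,-0.76,0.7,0.15,0.331,-0.76,0.7,0.15]'
python3 - <<'E'
from h import *
s=ctrl.state();print(s['eef_pos'],s['orientation'])
print(rel([.4507,-.1634,-.001]),-((3.0787-s['orientation'][2]+np.pi)%(2*np.pi)-np.pi)/np.pi)
E
```

```text
time: 17.55
eef_pos: [0.4526, -0.1633, 0.0834]
orientation: [3.141, -0.001, 3.088]
contact_force: [0.1, -0.4, 0.1]
width: 0.0725
gripper_force: 0.0
[ 0.45256504 -0.16326788  0.08339654] [ 3.14079028e+00 -1.15124957e-03  3.08782912e+00]
[ 0.015 -0.002  0.703] 0.002905889025751584
```

```bash
python3 -m creep '[0.015,0,0.2,0.003,0.015,0,0.4,0.003,0.015,0,0.6,0.003,0.015,0,0.65,0.003,0.015,0,0.68,0.003,0.015,0,0.7,0.003,0.015,0,0.7,0.003]'; python3 -m creep '[0,0,0,0,0,0,0,0,0,0,0,0,0,0,0,0,0,0,0,0,0,0,0,0,0,0,0,0]' 0 30
python3 - <<'E'
from h import *
s=ctrl.state();print(s['eef_pos'],s['orientation'])
E
```

```text
time: 18.25
eef_pos: [0.4519, -0.164, 0.0012]
orientation: [-3.141, 0.001, 3.077]
contact_force: [0.2, 0.3, 0.0]
width: 0.0725
gripper_force: 0.0
time: 18.95
eef_pos: [0.4519, -0.1641, 0.0015]
orientation: [-3.141, 0.001, 3.077]
contact_force: [-0.8, 0.9, 4.6]
width: 0.0567
gripper_force: 31.9
[ 0.45191596 -0.16409968  0.0015085 ] [-3.14077551e+00  1.42236117e-03  3.07667899e+00]
```

```bash
python3 -m creep '[0,0,-0.1,0,0,0,-0.4,0,0,0,-0.8,0,0,0.1,-1,0.04,0,0.3,-1,0.09,-0.1,0.6,-1,0.135,-0.3,0.9,-1,0.18,-0.5,1,-1,0.22]'
python3 - <<'E'
from h import *
s=ctrl.state();print(s['eef_pos'],s['orientation'],s['width'])
print(rel([.5718,.0508,.15]),-((1.5466-s['orientation'][2]+np.pi)%(2*np.pi)-np.pi)/np.pi)
E
```

```text
time: 19.75
eef_pos: [0.5195, -0.0454, 0.1216]
orientation: [3.141, 0.001, 2.381]
contact_force: [0.1, -0.4, -1.4]
width: 0.0569
gripper_force: 33.1
[ 0.51951733 -0.04540313  0.12163364] [3.14070942e+00 7.88226209e-04 2.38119479e+00] 0.05685997067083102
[ 0.237  0.881 -0.236] 0.26565977145746833
```

```bash
python3 -m creep '[0,0,-0.236,0.045,0.05,0.2,-0.236,0.09,0.1,0.4,-0.236,0.135,0.15,0.6,-0.236,0.18,0.2,0.8,-0.236,0.22,0.237,0.881,-0.236,0.266,0.237,0.881,-0.236,0.266,0.237,0.881,-0.236,0.266]'
python3 - <<'E'
from h import *
snap('wrist','w7')
s=ctrl.state();print(s['eef_pos'],s['orientation'],s['width'])
print(rel([.5718,.0508,.106]),-((1.5466-s['orientation'][2]+np.pi)%(2*np.pi)-np.pi)/np.pi)
E
```

```text
time: 20.55
eef_pos: [0.5706, 0.0484, 0.1491]
orientation: [3.141, 0.0, 1.555]
contact_force: [0.0, 0.3, -1.0]
width: 0.0568
gripper_force: 33.2
[0.5705894  0.04808798 0.14902937] [3.14140725e+00 2.85868375e-04 1.55360104e+00] 0.05676137517905205
[0.023 0.01  0.359] 0.002228501766713964
```

```bash
python3 -m creep '[0.023,0.01,0.15,0.002,0.023,0.01,0.3,0.002,0.023,0.01,0.36,0.002,0.023,0.01,0.36,0.002]'; python3 -m creep '[0,0,0.03,0,0,0,0.06,0,0,0,0.09,0,0,0,0.12,0,0,0,0.13,0,0,0,0.13,0]';python3 - <<'E'
from h import *
s=ctrl.state();print(s['eef_pos'],s['orientation'],s['width'])
E
```

```text
time: 21.0
eef_pos: [0.5711, 0.0508, 0.1046]
orientation: [-3.14, -0.0, 1.544]
contact_force: [-0.2, 0.4, -1.5]
width: 0.0565
gripper_force: 33.1
time: 21.6
eef_pos: [0.5719, 0.0514, 0.0896]
orientation: [-3.141, -0.0, 1.544]
contact_force: [0.1, -0.5, -1.5]
width: 0.0575
gripper_force: 33.2
[0.5718773  0.05138838 0.0895836 ] [-3.14127511e+00 -1.97614684e-05  1.54353471e+00] 0.057466045225762014
```

```bash
python3 -m creep '[0,0,0.01,0,0,0,0.02,0,0,0,0.025,0,0,0,0.025,0]'
```

```text
time: 22.0
eef_pos: [0.5722, 0.0514, 0.0876]
orientation: [3.141, 0.0, 1.544]
contact_force: [-2.3, 0.0, 4.4]
width: 0.057
gripper_force: 33.8
```

```bash
python3 -m creep '[0,0,0,0,0,0,0,0,0,0,0,0,0,0,-0.2,0,0,0,-0.6,0,0,0,-1,0,0,0,-1,0,0,0,-1,0]' 0.8
python3 - <<'E'
from fit import *
snap('wrist','w8');snap('side','s8')
s=ctrl.state();print(s['eef_pos'],s['orientation'],s['width'])
w1,w4,w0=load('w1'),load('w4'),load('wrist0')
g=lambda a,xs:ap(pose(.571,.0522,1.545),[[x,.125*np.sin(a),.025+.125*np.cos(a)] for x in xs])
f=lambda p:np.concatenate([(proj(w1,g(p[0],[-.046,.046]))-[(468,60),(556,73)]).ravel(),(proj(w0,g(p[0],[-.046,.046]))-[(154,168),(147,60)]).ravel()])
r=least_squares(f,[1.2]);print(r.x,r.fun.round(1))
print(proj(w4,g(r.x[0],[-.046])),g(r.x[0],[0]))
a=cv2.imread('pics/w8.png');b=cv2.imread('pics/s8.png')[195:305,250:400]
b=cv2.resize(b,None,fx=4,fy=4)[:, :]
a=cv2.resize(a,None,fx=.0+1,fy=1)[:, 120:520]
h=cv2.resize(b,(400,293));cv2.imwrite('pics/c8.png',np.hstack([a,np.vstack([h,np.zeros((107,400,3),np.uint8)])]))
E
```

```text
time: 22.8
eef_pos: [0.573, 0.0512, 0.2083]
orientation: [3.139, 0.0, 1.543]
contact_force: [-0.6, -0.9, -0.8]
width: 0.068
gripper_force: 0.0
[0.57156559 0.0513905  0.20569996] [-3.14011010e+00 -1.67683772e-04  1.54337039e+00] 0.06864199476847245
[1.17622718] [-0.8 -1.7 -0.9  1.1  2.5  1.1 -4.4 -3.5]
[[493.99433727 183.4834937 ]] [[0.45564311 0.05517644 0.07305131]]
```

View pics/c8.png

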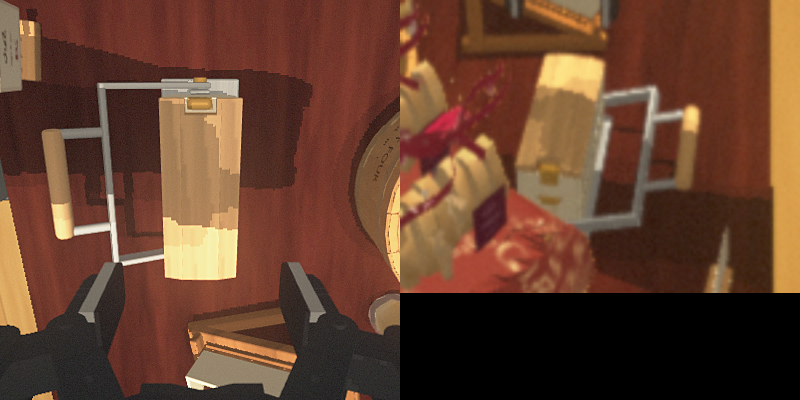

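```bash
python3 -m creep '[0,-0.3,0,0,0,-0.6,0,0,0,-0.8,0,0,0,-0.98,0,0,0,-0.98,0.3,0,0,-0.98,0.5,0,0,-0.98,0.5,0]' 0.36 25
python3 - <<'E'
from fit import *
s=ctrl.state();print(s['eef_pos'],s['width'])
w8=load('w8')
g=lambda a,xs:ap(pose(.571,.0522,1.545),[[x,.125*np.sin(a),.025+.125*np.cos(a)] for x in xs])
print(proj(w8,g(1.176,[-.046,.046])))
print(rel([.4550,.0545,.060]))
E
```

```text
time: 23.6
eef_pos: [0.4515, 0.055, 0.1423]
orientation: [-3.134, -0.001, 1.543]
contact_force: [0.2, 0.5, -0.8]
width: 0.0307
gripper_force: 0.0
[0.45153413 0.0550226  0.14228376] 0.030673620657074234
[[185.68575178 236.58700693]
 [170.96823833 128.99332639]]
[-0.004  0.034  0.685]
```

```bash
python3 -m creep '[0,0.03,0.2,0,0,0.03,0.35,0,0,0.03,0.45,0,0,0.03,0.55,0,0,0.03,0.65,0,0,0.03,0.68,0,0,0.03,0.68,0]'; python3 -m creep '[0,0,0,0,0,0,0,0,0,0,0,0,0,0,0,0,0,0,0,0]' 0 20
python3 - <<'E'
from fit import *
s=ctrl.state();p=s['eef_pos'];print(p,s['width'])
n=np.array([-np.sin(1.545),np.cos(1.545)])  # unused
u=-np.array([np.cos(1.545+np.pi/2),np.sin(1.545+np.pi/2)]) # world dir carrier -y
A=R.from_euler('xyz',s['orientation']).as_matrix()
a0=1.176
for a in [1.176,1.07,.95,.83,.71,.59,.47,.35,.23,.12,.04,0]:
    h=.125*(np.sin(a0)-np.sin(a));v=.125*(np.cos(a)-np.cos(a0))
    print(a,(A.T@np.r_[u*h,v]/.12).round(3))
E
```

```text
time: 24.3
eef_pos: [0.4578, 0.0545, 0.0649]
orientation: [-3.141, -0.0, 1.543]
contact_force: [0.2, 1.7, 0.2]
width: 0.0304
gripper_force: 0.0
time: 24.8
eef_pos: [0.4551, 0.0546, 0.0649]
orientation: [-3.135, 0.001, 1.544]
contact_force: [-16.3, -1.8, 5.9]
width: 0.0147
gripper_force: 23.5
[0.45511058 0.0545764  0.06490891] 0.014690350635286852
1.176 [0. 0. 0.]
1.07 [ 0.     0.047 -0.1  ]
0.95 [ 0.     0.113 -0.206]
0.83 [ 0.     0.191 -0.304]
0.71 [ 0.     0.28  -0.391]
0.59 [ 0.     0.379 -0.467]
0.47 [ 0.     0.486 -0.531]
0.35 [ 0.001  0.601 -0.582]
0.23 [ 0.001  0.72  -0.618]
0.12 [ 0.001  0.833 -0.639]
0.04 [ 0.001  0.916 -0.646]
0 [ 0.001  0.957 -0.647]
```

```bash
python3 -m creep '[0,0.027,-0.1,0,0,0.093,-0.206,0,0,0.171,-0.304,0,0,0.26,-0.391,0,0,0.359,-0.467,0,0,0.359,-0.467,0]'; python3 -m creep '[0,0.107,-0.064,0,0,0.222,-0.115,0,0,0.341,-0.151,0,0,0.44,-0.17,0,0,0.44,-0.17,0]'
python3 - <<'E'
from h import *
s=ctrl.state();print(s['eef_pos'],s['contact_force'],s['width'],s['gripper_force'])
E
```

```text
time: 25.4
eef_pos: [0.5009, 0.0532, 0.1255]
orientation: [-3.141, 0.001, 1.544]
contact_force: [-20.8, 0.5, 30.5]
width: 0.0148
gripper_force: 24.1
time: 25.9
eef_pos: [0.5558, 0.0516, 0.1438]
orientation: [3.139, 0.0, 1.543]
contact_force: [-1.8, -0.2, 7.6]
width: 0.015
gripper_force: 23.8
[0.55576488 0.05164157 0.14375367] [-1.76739688 -0.16914091  7.56702239] 0.014960672341970743 23.82566124200821
```

```bash
python3 -m creep '[0,0.05,-0.005,0,0,0.1,-0.005,0,0,0.13,-0.005,0,0,0.13,-0.005,0,0,0.13,-0.005,0]'
```

```text
time: 26.4
eef_pos: [0.5703, 0.0512, 0.144]
orientation: [3.139, 0.0, 1.543]
contact_force: [-1.9, -1.8, 6.1]
width: 0.015
gripper_force: 24.0
```

```bash
python3 -m creep '[0,0,0,0,0,0,0,0,0,0,0,0,0,0,0,0,0,0,-0.2,0,0,0,-0.5,0,0,0,-0.8,0,0,0,-0.8,0]' 0.45; python3 -m creep '[0,0,0,0,0,0,0,0,0,0,0,0]'
python3 - <<'E'
from fit import *
d=snap('wrist','w9');a=cv2.imread('pics/w9.png')
hsv=cv2.cvtColor(a,cv2.COLOR_BGR2HSV)
g=lambda t:ap(pose(.571,.0522,1.545),[[x,.125*np.sin(t),.025+.125*np.cos(t)] for x in(-.03,0,.03)])
for t in(0,.1,.2): print(t,proj(d,g(t)).round(0).tolist())
for row in proj(d,g(0))[:,1]: 
    r=int(row); print(r,a[r,200:440:8].tolist()) if 0<=r<400 else print(r)
E
```

```text
time: 27.2
eef_pos: [0.5715, 0.0512, 0.2438]
orientation: [3.134, 0.001, 1.543]
contact_force: [-0.3, 0.2, 0.3]
width: 0.0382
gripper_force: 0.0
time: 27.5
eef_pos: [0.5689, 0.0515, 0.2368]
orientation: [-3.139, -0.0, 1.543]
contact_force: [-0.2, -0.1, 0.8]
width: 0.0384
gripper_force: 0.0
0 [[325.0, 245.0], [325.0, 205.0], [325.0, 163.0]]
0.1 [[308.0, 244.0], [307.0, 205.0], [307.0, 163.0]]
0.2 [[291.0, 243.0], [290.0, 204.0], [288.0, 162.0]]
244 [[35, 46, 104], [42, 53, 112], [40, 49, 107], [43, 51, 109], [47, 52, 109], [39, 48, 105], [40, 50, 105], [40, 55, 104], [45, 55, 109], [43, 56, 114], [44, 63, 123], [50, 69, 127], [145, 218, 245], [158, 231, 247], [171, 247, 254], [150, 224, 247], [145, 222, 250], [184, 246, 250], [148, 223, 246], [160, 232, 247], [38, 52, 115], [52, 68, 131], [47, 60, 122], [49, 60, 116], [44, 60, 122], [45, 59, 117], [51, 58, 113], [41, 55, 120], [49, 62, 130], [51, 64, 129]]
205 [[42, 47, 101], [45, 50, 108], [41, 49, 106], [46, 56, 105], [39, 53, 107], [43, 55, 104], [43, 56, 106], [36, 49, 102], [41, 55, 108], [46, 59, 119], [45, 59, 117], [44, 65, 124], [114, 170, 228], [88, 128, 167], [85, 124, 163], [90, 132, 176], [82, 126, 169], [115, 171, 226], [106, 160, 214], [104, 155, 207], [81, 116, 170], [57, 70, 127], [46, 63, 122], [50, 66, 126], [41, 50, 116], [50, 63, 117], [52, 64, 114], [42, 56, 116], [47, 60, 125], [44, 61, 121]]
162 [[29, 34, 59], [29, 36, 61], [25, 29, 59], [21, 34, 58], [26, 30, 58], [28, 29, 59], [28, 35, 61], [30, 35, 63], [26, 32, 65], [37, 41, 70], [26, 35, 65], [32, 41, 74], [87, 124, 167], [85, 125, 164], [82, 120, 154], [89, 128, 169], [84, 125, 165], [92, 137, 180], [113, 168, 220], [109, 159, 212], [102, 150, 198], [45, 50, 88], [36, 44, 82], [42, 47, 82], [38, 45, 79], [47, 48, 82], [33, 40, 71], [50, 63, 125], [43, 53, 107], [48, 57, 117]]
```

```bash
python3 -c "
from station import ctrl
print(ctrl.sign_off())"
```

```text
the job is handed in; nothing more can be done
None
```

I handed the job in after about 28 s of robot time: the rusk tray is on the bottom tray over its key, the lid is on over the tray's key, and the handle is upright. I checked the seating by contact and height readings, the lid also in a picture, and the handle from the gripper position; the judge's verdict was not shown.

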